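Pack out a gel-casting chamber with filler blocks

TASK

Pack out the leaning gel-casting chamber: of the four grey filler blocks on the bench, choose the two that together just fill the open gap between the glass plates and the chamber's far wall, and slide them down side by side until both stand fully home on the chamber floor, tabs up, without forcing or dropping them. Leave the two blocks you do not need standing on the bench, and do not disturb the bottle or the beaker.

Things in the scene. Friction and masses are not known exactly. Their poses are not given: they have to be found in the camera images.
- far_wall (a point): White gel-casting chamber, fixed on a grey stand, its mouth leaning 25 degrees towards the robot. Point: on the chamber floor, at the foot of the far wall's inner face, mid-width. z runs up the slot and out of the mouth, x from the glass to the far wall (so the gap lies at -x), y across the 96 mm inner width. Wall rims at z = 70 mm; on the far wall a lip flared out 35 degrees, top at z = 81 mm, 9 mm farther out.
- glass8_face (a point): Stack of 8 glass plate sandwiches, 64 mm thick in all, 92 mm wide, 66 mm high, fixed. One of the two stacks is in the chamber, against its wall on the robot's side; the other waits on the open rest beside the chamber (118 mm to its -y side); they swap. Point: foot of its last plate's face, mid-width, at floor level, axes as the chamber's. If this stack is in the chamber, the gap from it to the far wall is 46 mm.
- glass6_face (a point): Stack of 6 glass plate sandwiches, 48 mm thick in all, 92 mm wide, 66 mm high, fixed. One of the two stacks is in the chamber, against its wall on the robot's side; the other waits on the open rest beside the chamber (118 mm to its -y side); they swap. Point: foot of its last plate's face, mid-width, at floor level, axes as the chamber's. If this stack is in the chamber, the gap from it to the far wall is 62 mm.
- block14_c (a point): Loose rigid grey plastic filler block, about 130 g: slab 14 mm thick (x), 90 mm wide (y), 75 mm high, with a pull tab on the middle of its top edge, 10 mm thick (x), 30 mm wide (y), 40 mm high, to be gripped across its 30 mm width. Stands upright on the bench. The point is its centre, 57.5 mm above its lower edge; z points to the tab. The four blocks swap places.
- block22_c (a point): Loose rigid grey plastic filler block, about 190 g: slab 22 mm thick (x), 90 mm wide (y), 75 mm high, with a pull tab on the middle of its top edge, 10 mm thick (x), 30 mm wide (y), 40 mm high, to be gripped across its 30 mm width. Stands upright on the bench. The point is its centre, 57.5 mm above its lower edge; z points to the tab. The four blocks swap places.
- block30_c (a point): Loose rigid grey plastic filler block, about 250 g: slab 30 mm thick (x), 90 mm wide (y), 75 mm high, with a pull tab on the middle of its top edge, 10 mm thick (x), 30 mm wide (y), 40 mm high, to be gripped across its 30 mm width. Stands upright on the bench. The point is its centre, 57.5 mm above its lower edge; z points to the tab. The four blocks swap places.
- block38_c (a point): Loose rigid grey plastic filler block, about 320 g: slab 38 mm thick (x), 90 mm wide (y), 75 mm high, with a pull tab on the middle of its top edge, 10 mm thick (x), 30 mm wide (y), 40 mm high, to be gripped across its 30 mm width. Stands upright on the bench. The point is its centre, 57.5 mm above its lower edge; z points to the tab. The four blocks swap places.
- bottle_c (a point): Bystander: amber glass bottle with black cap, 64 mm across, 140 mm high; the point is half-way up.
- beaker_c (a point): Bystander: clear glass beaker, 72 mm across, 95 mm high; the point is half-way up.
Not all that is in view belongs to the job. What is shaped like the part that bears block38_c but orange is not meant.

How it is judged:
At the end, for the whole second after the job is handed in: The two blocks totalling 2 mm less than the chamber's gap (14+30 for 46 mm, 22+38 for 62 mm) stand in the gap, either order, on its floor within 4 mm, central within 10 mm, in line within 0.12 rad, tabs up, at rest; the other two stand upright on the bench (((y of glass8_face in the frame of far_wall above -0.05 m and (z of block14_c in the frame of far_wall between 0.0535 and 0.0615 m and x of block14_c in the frame of far_wall between -0.046 and 0 m and y of block14_c in the frame of far_wall between -0.01 and 0.01 m and angle between the z axis of block14_c and the z axis of far_wall, either way round below 0.12 rad and angle between the y axis of block14_c and the y axis of far_wall, either way round below 0.12 rad and angle between block14_c's own z axis and vertical below 0.7 rad and linear speed of block14 below 0.02 m/s) and (angle between block22_c's own z axis and vertical below 0.15 rad and height (world z) of block22_c below 0.065 m and linear speed of block22 below 0.02 m/s) and (z of block30_c in the frame of far_wall between 0.0535 and 0.0615 m and x of block30_c in the frame of far_wall between -0.046 and 0 m and y of block30_c in the frame of far_wall between -0.01 and 0.01 m and angle between the z axis of block30_c and the z axis of far_wall, either way round below 0.12 rad and angle between the y axis of block30_c and the y axis of far_wall, either way round below 0.12 rad and angle between block30_c's own z axis and vertical below 0.7 rad and linear speed of block30 below 0.02 m/s) and (angle between block38_c's own z axis and vertical below 0.15 rad and height (world z) of block38_c below 0.065 m and linear speed of block38 below 0.02 m/s)) or (y of glass6_face in the frame of far_wall above -0.05 m and (angle between block14_c's own z axis and vertical below 0.15 rad and height (world z) of block14_c below 0.065 m and linear speed of block14 below 0.02 m/s) and (z of block22_c in the frame of far_wall between 0.0535 and 0.0615 m and x of block22_c in the frame of far_wall between -0.062 and 0 m and y of block22_c in the frame of far_wall between -0.01 and 0.01 m and angle between the z axis of block22_c and the z axis of far_wall, either way round below 0.12 rad and angle between the y axis of block22_c and the y axis of far_wall, either way round below 0.12 rad and angle between block22_c's own z axis and vertical below 0.7 rad and linear speed of block22 below 0.02 m/s) and (angle between block30_c's own z axis and vertical below 0.15 rad and height (world z) of block30_c below 0.065 m and linear speed of block30 below 0.02 m/s) and (z of block38_c in the frame of far_wall between 0.0535 and 0.0615 m and x of block38_c in the frame of far_wall between -0.062 and 0 m and y of block38_c in the frame of far_wall between -0.01 and 0.01 m and angle between the z axis of block38_c and the z axis of far_wall, either way round below 0.12 rad and angle between the y axis of block38_c and the y axis of far_wall, either way round below 0.12 rad and angle between block38_c's own z axis and vertical below 0.7 rad and linear speed of block38 below 0.02 m/s)))); the robot touches nothing.
It fails at once if bottle is moved more than 25 mm or tipped (distance of bottle_c from where it was at the start of the episode above 0.025 m or angle between bottle_c's own z axis and vertical above 0.35 rad).
It fails at once if beaker is moved more than 25 mm or tipped (distance of beaker_c from where it was at the start of the episode above 0.025 m or angle between beaker_c's own z axis and vertical above 0.35 rad).
It fails at once if a block is forced (more than 150 N between a block and the chamber or its glass) (contact force between any of block14, block22, block30, block38 and stand above 150 N or contact force between any of block14, block22, block30, block38 and glass8 above 150 N or contact force between any of block14, block22, block30, block38 and glass6 above 150 N).
It fails at once if a block is dropped or slammed down the chamber (over 0.5 m/s with its lower edge below the mouth) ((linear speed of block14 above 0.5 m/s and z of block14_c in the frame of far_wall below 0.1275 m and x of block14_c in the frame of far_wall between -0.062 and 0 m and y of block14_c in the frame of far_wall between -0.02 and 0.02 m) or (linear speed of block22 above 0.5 m/s and z of block22_c in the frame of far_wall below 0.1275 m and x of block22_c in the frame of far_wall between -0.062 and 0 m and y of block22_c in the frame of far_wall between -0.02 and 0.02 m) or (linear speed of block30 above 0.5 m/s and z of block30_c in the frame of far_wall below 0.1275 m and x of block30_c in the frame of far_wall between -0.062 and 0 m and y of block30_c in the frame of far_wall between -0.02 and 0.02 m) or (linear speed of block38 above 0.5 m/s and z of block38_c in the frame of far_wall below 0.1275 m and x of block38_c in the frame of far_wall between -0.062 and 0 m and y of block38_c in the frame of far_wall between -0.02 and 0.02 m)).
It also fails if it takes over 61 s, if anything falls off the work surface, if the arm or the gripper's body presses on something with over 40 N, if the wrist force passes 120 N, or if a joint passes its speed limit or range.

ROBOT

A 6-joint arm with a two-finger parallel gripper is mounted at the origin on the work surface. World frame = base frame: x ahead of the robot, y to its left, z up, the work surface at z = 0. Lengths are in m, angles in rad, forces in N, time in s.
With the tool pointing down it reaches from about 0.275 to 0.85 m from the base axis. Payload 19 kg.
Tool frame: the origin (TCP) lies midway between the tips of the shut fingers; the grasp point (between the pads) lies 19 mm behind it (pinch_z is the distance from the TCP to the grasp point, in m); z points along the fingers, y is the direction in which the jaws open and shut (so a half turn about z gives the same grasp; the last joint's range is limited). The gripper opens to 85 mm and grips with 20 to 120 N. Pads are 22 mm wide; open, the fingers measure 114 mm over their backs; the gripper's body (76 mm by 85 mm) begins 54 mm behind the grasp point. The pads swing forward as they close: fully open they stand 13 mm farther back than shut.
Start: joints at [1.161, 0.15, 1.437, -0, 1.554, -0.134], TCP at [0.157, 0.553, 0.231] pointing down, gripper open.
Joint ranges: [-2.8, 2.8], [-0.68, 2.1], [0.12, 2.68], [-1.39, 4.53], [0.16, 2.79], [-2.81, 2.81]. Speed limits (rad/s): [1.89, 1.89, 2.22, 3.01, 3.01, 3.01].

INTERFACE

Orientations are given as a unit quaternion [w, x, y, z].
In Python, from workcell import sense, get_image, camera_params, close_job, pinch_z gives the robot as it stands.
- The arm moves only by the shell command python3 -m pendant 'ROWS' [FORCE]. ROWS is JSON, one flat list of numbers, 7 for each row, row after row: the shift along the tool's x, y, z in cm, then the turn, a rotation vector about the tool's x, y, z in rad, then the opening, from 0 (shut) to 1 (fully open). A call has exactly 10 rows; each row shifts and turns the commanded pose from where the row before left it, along the tool's axes as they then stand; what a row does not reach is not made up. A row lasts 1/8 s, in which the tool goes at most 62.5 mm and 10.7 degrees, less where a joint would pass 70% of its speed; a pose out of reach is approached as far as the arm can. A call is refused whole if a number of a shift passes 6.25 or a number of a turn 0.188, either way. A call with a gripper value outside its range is refused whole. The fingers move at their own pace and stop on an object; FORCE is the grip in N (left out, the last holds). Time passes only in rows, so rows that do not move let the fingers close, or fill a call up. It gives the time, the measured TCP pose, the force and the opening at its end, in the units of the state.
- sense(): the state, without advancing time (a new reading comes with each control period).
- get_image(name): name is "side" or "top"; returns (picture, depth): 400x640x3 uint8, red, green, blue; 400x640 float32, m along the optical axis (not along the pixel's ray), 0 where there is no reading.
- camera_params(name): a dict with "fx", "fy", "cx", "cy" (pixels), "D" ([k1, k2, p1, p2, k3] as OpenCV has them; the pictures are not rectified), "cam_to_world" (4x4, takes a point from camera to world coordinates). Camera axes: x right, y down, z forward; pixel columns grow to the right and rows downward; lengths in m; the calibration is good to about 2 mm. A picture is of the moment at which its call begins. camera_params takes no time and is no camera call.
- close_job(): hands the job in, once; it reports no verdict.
The state is a dict: "clock": time; "q": joint angles; "dq": joint speeds; "joint_efforts": joint torques, N m; "tool_pos": TCP position; "tool_rot": TCP orientation; "wrist_force": force on the tool from outside, world axes, zero at the start; "ft_torque": the same for the moment, N m; "finger_gap": finger opening in m.
Only numpy, scipy, OpenCV 4.12 (cv2) and the standard library are available. Lean on these libraries where they do the work, as an engineer would, in place of code of your own. Each camera call takes 0.05 s, during which the arm holds its last target.

## Working session

There is one attempt and no reset: what is moved stays moved. The work goes in short steps, Python scripts to look and compute and a shell command to move; the robot and the scene stay as the last step left them, time stands still between calls to the robot, and variables do not carry over. Pictures are saved under pics/ and viewed, and the job is handed in when it is done.

```bash
mkdir -p pics; ls; python3 - <<'E'
from workcell import sense,get_image,camera_params,pinch_z
import cv2,numpy as np
print(pinch_z,sense())
for n in ("side","top"):
    im,d=get_image(n);np.savez(f"{n}0.npz",im=im,d=d)
    cv2.imwrite(f"pics/{n}0.png",im[:,:,::-1]);print(n,camera_params(n))
E
```

```text
pics
0.0187 {'clock': 0.0, 'q': array([ 1.16101457e+00,  1.50967293e-01,  1.43800021e+00,  1.08611919e-06,
        1.55375717e+00, -1.33976610e-01]), 'dq': array([ 0.00135667, -0.00030451, -0.00048223, -0.00074032, -0.00109847,
       -0.00079964]), 'joint_efforts': array([-2.43307921e-03, -7.13031220e+01, -5.70873320e+01, -1.75331515e-04,
        8.53482925e-03, -2.27015266e-05]), 'tool_pos': array([0.15650102, 0.55306033, 0.23070144]), 'tool_rot': array([-1.52520028e-04,  1.37465893e-01,  9.90506339e-01, -5.45071697e-04]), 'wrist_force': array([ 1.03243491, -0.50656861,  1.37353147]), 'ft_torque': array([ 0.02336952,  0.01120969, -0.03531852]), 'finger_gap': 0.08534804608496671}
side {'fx': 470.0720001699185, 'fy': 470.0720001699185, 'cx': 322.1162673734038, 'cy': 196.77741889123962, 'D': array([-0.05372565,  0.        ,  0.        ,  0.        ,  0.        ]), 'cam_to_world': array([[ 0.9939764 , -0.07341542,  0.08137008,  0.37195484],
       [-0.1092064 , -0.72590563,  0.6790692 , -1.00754358],
       [ 0.00921285, -0.68386489, -0.7295505 ,  1.19360658],
       [ 0.        ,  0.        ,  0.        ,  1.        ]])}
top {'fx': 519.9797230912011, 'fy': 519.9797230912011, 'cx': 319.4192572374254, 'cy': 196.92697307353453, 'D': array([-0.14507634,  0.        ,  0.        ,  0.        ,  0.        ]), 'cam_to_world': array([[-0.00837178, -0.99079544,  0.13510851,  0.34971072],
       [-0.99988938,  0.00995553,  0.01105062,  0.03589295],
       [-0.01229398, -0.13500105, -0.99076918,  1.36832753],
       [ 0.        ,  0.        ,  0.        ,  1.        ]])}
```

View pics/side0.png

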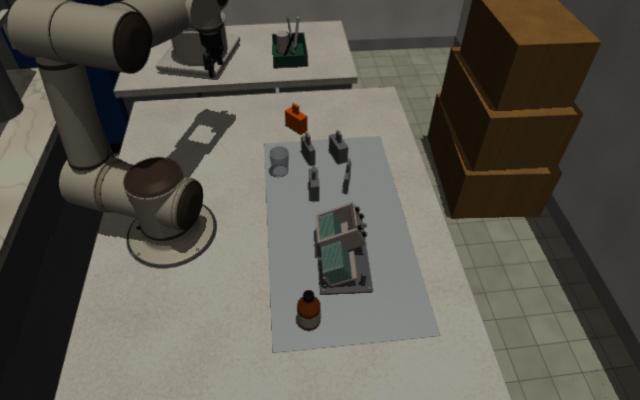

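View pics/top0.png

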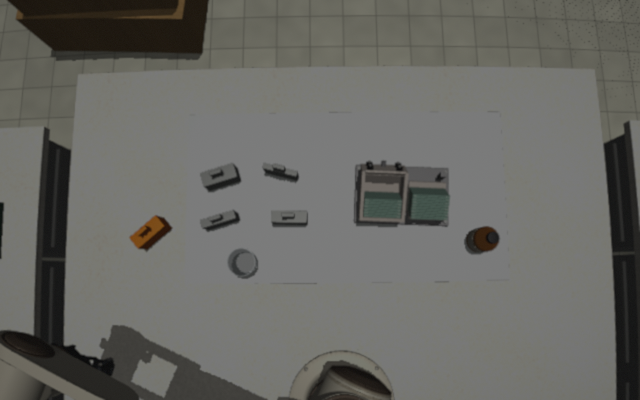

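The top view shows four grey blocks at (220,175), (280,171), (219,219) and (289,217), with the orange decoy at (150,232). The beaker is at (243,263), the bottle at (485,239), the chamber at (383,197) and the rest beside it at (429,204). I'll enlarge these areas.

```bash
python3 - <<'E'
import cv2,numpy as np
a=np.load("top0.npz")["im"][:,:,::-1];b=np.load("side0.npz")["im"][:,:,::-1]
g=lambda x:(255*(x/255.)**0.6).astype(np.uint8)
c1=cv2.resize(g(a[145:285,185:325]),(560,560),interpolation=2)
c2=cv2.resize(g(a[150:235,345:460]),(690,510),interpolation=2)
c3=cv2.resize(g(b[125:305,255:395]),(467,600),interpolation=2)
for i,c in enumerate((c1,c2,c3)):cv2.imwrite(f"pics/crop{i}.png",c)
E
```

```text
(no output)
```

View pics/crop0.png

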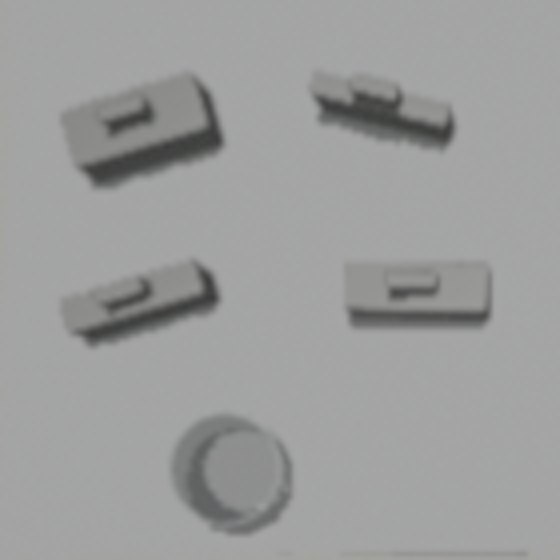

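View pics/crop1.png

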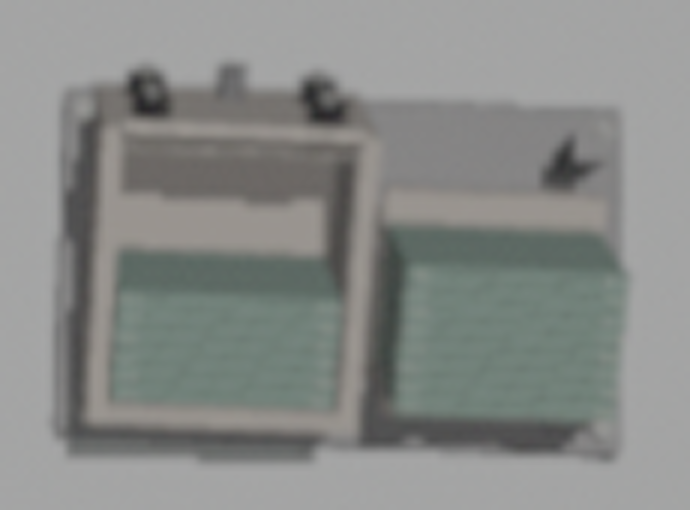

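View pics/crop2.png

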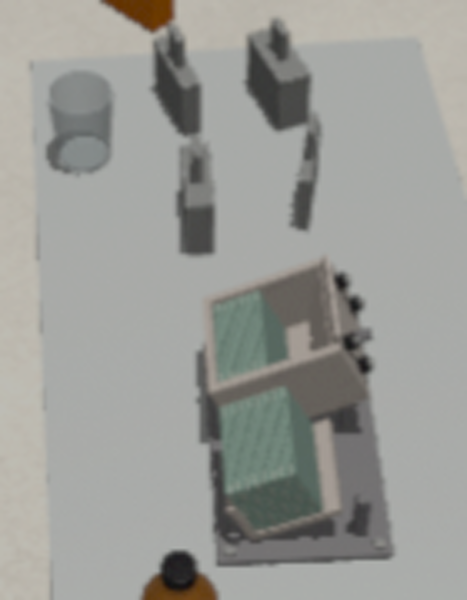

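The chamber's stack face (115 px deep in the crop) is about 0.77 of the resting stack's (150 px), so it looks like glass6 is in the chamber with a 62 mm gap. That would mean blocks 22 and 38. I'll measure to confirm.

```bash
cat > h.py <<'E'
import numpy as np,cv2
from workcell import camera_params
def cloud(n,d):
    p=camera_params(n);K=np.array([[p["fx"],0,p["cx"]],[0,p["fy"],p["cy"]],[0,0,1]])
    h,w=d.shape;u,v=np.meshgrid(np.arange(w),np.arange(h))
    q=cv2.undistortPoints(np.stack([u,v],-1).reshape(-1,1,2).astype(np.float64),K,p["D"]).reshape(h,w,2)
    P=np.concatenate([q,np.ones((h,w,1))],-1)*d[...,None]
    T=p["cam_to_world"];return P@T[:3,:3].T+T[:3,3]
E
python3 - <<'E'
from h import *
for n in("top","side"):
    z=np.load(n+"0.npz");d=z["d"];im=z["im"].astype(int);P=cloud(n,d);z=P[...,2]
    reg=(P[...,0]>.2)&(P[...,0]<.65)&(P[...,1]>.0)&(P[...,1]<.45)&(d>0)
    print(n,"bench",np.median(z[reg]),z[reg&(z<.02)].std())
    m=(reg&(z>.045)&(z<.09)).astype(np.uint8)
    k,l,s,c=cv2.connectedComponentsWithStats(m)
    for i in range(1,k):
        if s[i,4]<25: continue
        Q=P[l==i];tp=(np.abs(Q[:,2]-.075)<.005);r=cv2.minAreaRect(Q[tp][:,:2].astype(np.float32)*1000) if tp.sum()>4 else None
        print(c[i].round(),s[i,4],Q.mean(0).round(3),np.median(Q[tp][:,2]).round(4),r)
    m=(reg&(z>.098)&(z<.13)).astype(np.uint8)
    k,l,s,c=cv2.connectedComponentsWithStats(m)
    for i in range(1,k):
        if s[i,4]<5: continue
        Q=P[l==i];print(" tab",c[i].round(),s[i,4],Q.mean(0).round(4),cv2.minAreaRect(Q[:,:2].astype(np.float32)*1000))
E
```

```text
top bench 0.0012394449990013046 0.0030635716886801686
[219. 176.] 510 [0.583 0.305 0.073] 0.0747 ((585.8448486328125, 309.04364013671875), (40.326622009277344, 89.8341064453125), 16.950197219848633)
[280. 170.] 205 [0.596 0.149 0.071] 0.0751 ((598.9267578125, 151.0965118408203), (89.74636840820312, 14.06263542175293), 75.67772674560547)
[219. 219.] 306 [0.472 0.304 0.072] 0.075 ((474.040771484375, 308.04437255859375), (23.229143142700195, 88.58075714111328), 16.74170684814453)
[289. 216.] 401 [0.478 0.128 0.074] 0.0751 ((479.3528747558594, 128.2724151611328), (88.47886657714844, 30.431241989135742), 88.68710327148438)
[235. 260.] 137 [0.369 0.264 0.069] 0.076 ((369.251953125, 258.2077331542969), (37.30909729003906, 63.324222564697266), 73.61734771728516)
 tab [278. 166.] 63 [0.5979 0.1505 0.1135] ((598.607666015625, 150.95123291015625), (30.486129760742188, 10.830994606018066), 74.3366470336914)
 tab [215. 173.] 62 [0.5845 0.3083 0.1121] ((584.9266357421875, 308.54400634765625), (12.405329704284668, 28.945951461791992), 12.886863708496094)
 tab [287. 214.] 56 [0.4792 0.1283 0.1152] (
[... 891 characters left out ...]
 [0.478 0.113 0.071] 0.0754 ((479.4131774902344, 128.10963439941406), (94.47127532958984, 29.202116012573242), 88.17393493652344)
 tab [339. 134.] 34 [0.5874 0.305  0.1101] ((587.6011962890625, 308.2226257324219), (12.26917839050293, 33.85102462768555), 7.836203098297119)
 tab [308. 136.] 33 [0.4744 0.3031 0.1114] ((474.4485168457031, 304.4443054199219), (10.981664657592773, 32.08147048950195), 14.564552307128906)
 tab [348. 163.] 30 [0.5983 0.1477 0.1118] ((598.7409057617188, 151.2322998046875), (36.07002258300781, 9.541720390319824), 72.71381378173828)
 tab [314. 170.] 30 [0.4791 0.1224 0.1138] ((479.24420166015625, 125.53247833251953), (35.2541389465332, 6.68619441986084), 84.32470703125)
```

Block38 is at (0.586, 0.309) with slab thickness 40 mm, and block22 is at (0.474, 0.308) with thickness 23 mm. Both views agree on those, and the other two measure 14 and 30 mm. Next I'll measure the chamber.

```bash
python3 - <<'E'
from h import *
z=np.load("top0.npz");d=z["d"];P=cloud("top",d)
x=P[155:235:2,350:458:4]
np.set_printoptions(linewidth=250)
print("cols",list(range(350,458,4)))
for r in range(155,235,2): print(r,(P[r,350:458:4,2]*1000).astype(int))
print("x",[ (r,round(P[r,384,0]*1000)) for r in range(155,235,4)])
print("y",[ (c,round(P[195,c,1]*1000)) for c in range(350,458,8)])
E
```

```text
cols [350, 354, 358, 362, 366, 370, 374, 378, 382, 386, 390, 394, 398, 402, 406, 410, 414, 418, 422, 426, 430, 434, 438, 442, 446, 450, 454]
155 [ 0  5  0  0  0  2 -3  0 -3  0  0  0  3 -1 -1  4  0  1  2  0 -1  6 -1 -3 -2  0  3]
157 [ 5  4  0 -1  0  0  0 -2  2  0  3  0  1  3  0  1  1  0 -1  0 -1 -1  0 -4  0 -3  0]
159 [ 1  2 -4  0  3  1 -1  2  1  3  1  2  3  2  5  2  1  0  1  1  1  1  1  0  4  0  0]
161 [ 0  2  3  0 90 95 -2  2 90  6 -4  6  1  1 -1  0  0  0  3  2  2 -1 -3  1  2  0 -1]
163 [  2   0   0  70  92 128  -1   5  95  -1   0  -2  98   2   1   1  -2  -2   2   3   1   3   3   0   4   1  11]
165 [  1   0  12  84  92 131  86  77  84  67  67  68  97   1   5  -2   0   0  -1   5   0   0   4   4   3   3   0]
167 [   0   -2   16  105  106  132  103  104   87   92   92   83  127  125 1368   13   13    9    0   -4    0    3    0    2    0    2   -7]
169 [  1   0  14 128 126 130 120 121 118 105 110 108 129 128 103  10   8  11  10   6   9  10   9   9   5  -1   0]
171 [   3 1368   11  135  151  147  149  145  147  146  119  125  128  130  117    5   13    9   14   12    7    9   10   11   1
[... 3106 characters left out ...]
1    0    1 1368]
229 [ 3  0  6  0 -3  0  4  0 -3  2  2  0  3  2  2 -2  0  4  0 -2  4  5 -4  1 -1  0  1]
231 [ 3  1  3  5 -1  2  1  1  1 -4  6  4  0 -2  1  0  4  2  0  2 -4  0 -9  0  4  2 -2]
233 [ 8 -1  0  4  0 -3  0  0  0  0  3  0  0  7  3  0 -1 -1 -1  5 -1  2  3  3 -1  0  1]
x [(155, 648), (159, 636), (163, 606), (167, 598), (171, 576), (175, 582), (179, 573), (183, 564), (187, 554), (191, 544), (195, 529), (199, 516), (203, 506), (207, 497), (211, 487), (215, 478), (219, 468), (223, 465), (227, 454), (231, 444)]
y [(350, -30), (358, -51), (366, -66), (374, -86), (382, -106), (390, 36), (398, -148), (406, -162), (414, -183), (422, -202), (430, -222), (438, -241), (446, -261), (454, -309)]
```

```bash
cat > ch.py <<'E'
from h import *
from scipy.optimize import least_squares
t=np.radians(25)
def R(psi):
    c,s=np.cos(psi),np.sin(psi);return np.array([[c,-s,0],[s,c,0],[0,0,1]])@np.array([[np.cos(t),0,-np.sin(t)],[0,1,0],[np.sin(t),0,np.cos(t)]])
def local(P,p): return (P-p[:3])@R(p[3])
E
python3 - <<'E'
from ch import *
C={}
for n in("top","side"):
    z=np.load(n+"0.npz");P=cloud(n,z["d"]);P=P[(z["d"]>0)&(P[...,0]>.4)&(P[...,0]<.68)&(P[...,1]>-.32)&(P[...,1]<0)];C[n]=P[P[:,2]>.03]
def cls(L):
    x,y,z=L.T;i=np.abs(y)<.040
    e=.007
    F=i&(abs(z)<e)&(x>-.054)&(x<-.03)
    G=i&(abs(z-.066)<e)&(x<-.068)&(x>-.105)
    H=i&(abs(x+.062)<e)&(z>.01)&(z<.058)
    W=i&(abs(x)<e)&(z>.01)&(z<.062)
    return F,G,H,W
def run(names,p,wall=True):
  for it in range(15):
    A=[];
    for n in names:
        for k,m in enumerate(cls(local(C[n],p))): A.append((k,C[n][m]))
    def f(p):
        o=[]
        for k,Q in A:
            L=local(Q,p)
            o.append([L[:,2],L[:,2]-.066,L[:,0]+.062,L[:,0]][k])
        return np.concatenate(o+[[(p[1]-p0[1])]])
    p=least_squares(f,p,loss="soft_l1",f_scale=.003).x
  print(names,p.round(4),[(k,len(Q)) for k,Q in A])
  for k,Q in A:
    L=local(Q,p)
    if len(Q): print("  res",k,np.median([L[:,2],L[:,2]-.066,L[:,0]+.062,L[:,0]][k]).round(4))
  return p
p0=np.array([.603,-.11,.0714,0.0])
pt=run(["top"],p0);ps=run(["side"],p0);pb=run(["top","side"],p0)
# y: inner side walls and outer extents
for n in C:
    L=local(C[n],pb);m=(L[:,0]>-.11)&(L[:,0]<.0)&(L[:,2]>.066)&(L[:,2]<.076)
    print(n,"rim y hist",np.histogram(L[m,1]*1000,np.arange(-66,67,3)))
np.save("pb.npy",pb)
E
```

```text
['top'] [ 0.6022 -0.11    0.0711 -0.0359] [(0, 276), (1, 457), (2, 170), (3, 96)]
  res 0 -0.0001
  res 1 -0.0001
  res 2 -0.0017
  res 3 0.0048
['side'] [ 0.6077 -0.11    0.0741  0.0081] [(0, 46), (1, 220), (2, 33), (3, 97)]
  res 0 0.0003
  res 1 0.0
  res 2 -0.0068
  res 3 0.001
['top', 'side'] [ 0.603  -0.11    0.0716 -0.0329] [(0, 280), (1, 457), (2, 170), (3, 113), (0, 49), (1, 225), (2, 66), (3, 69)]
  res 0 -0.0002
  res 1 -0.0002
  res 2 -0.0026
  res 3 0.0041
  res 0 0.0011
  res 1 0.0001
  res 2 -0.0027
  res 3 0.0056
top rim y hist (array([ 0,  0,  0, 30, 46, 48, 23, 10, 13, 11, 12, 15, 12, 12, 13, 12, 11,
        9, 12, 14, 11, 11, 14, 14, 11, 10, 12, 15,  8,  6,  8,  9,  7,  6,
       10, 10,  8, 13, 26, 56, 47,  5,  0,  0]), array([-66, -63, -60, -57, -54, -51, -48, -45, -42, -39, -36, -33, -30,
       -27, -24, -21, -18, -15, -12,  -9,  -6,  -3,   0,   3,   6,   9,
        12,  15,  18,  21,  24,  27,  30,  33,  36,  39,  42,  45,  48,
        51,  54,  57,  60,  63,  66]))
side rim y hist (array([ 0,  0,  0, 23, 33, 35, 18,  5,  6,  9,  8,  8,  6, 11,  5,  6,  6,
        8,  7,  4,  7,  7,  6,  4,  7,  8,  8,  5,  6,  8,  4,  6,  4,  7,
        1, 10,  5,  9, 27, 25, 21, 16,  1,  0]), array([-66, -63, -60, -57, -54, -51, -48, -45, -42, -39, -36, -33, -30,
       -27, -24, -21, -18, -15, -12,  -9,  -6,  -3,   0,   3,   6,   9,
        12,  15,  18,  21,  24,  27,  30,  33,  36,  39,  42,  45,  48,
        51,  54,  57,  60,  63,  66]))
```

```bash
python3 - <<'E'
from ch import *
C={}
for n in("top","side"):
    z=np.load(n+"0.npz");P=cloud(n,z["d"]);P=P[(z["d"]>0)&(P[...,0]>.4)&(P[...,0]<.68)&(P[...,1]>-.32)&(P[...,1]<0)];C[n]=P[P[:,2]>.03]
p=np.load("pb.npy")
for it in range(12):
    L=local(C["top"],p);x,y,z=L.T;i=abs(y)<.040
    F=C["top"][i&(abs(z)<.008)&(x>-.056)&(x<-.03)]
    G=C["top"][i&(abs(z-.066)<.008)&(x<-.066)&(x>-.105)]
    H=C["top"][i&(abs(x+.064)<.008)&(z>.015)&(z<.056)]
    S1=C["top"][(abs(y-.052)<.0075)&(abs(z-.07)<.005)&(x>-.11)&(x<-.01)]
    S2=C["top"][(abs(y+.052)<.0075)&(abs(z-.07)<.005)&(x>-.11)&(x<-.01)]
    f=lambda p:np.concatenate([local(F,p)[:,2],local(G,p)[:,2]-.066,local(H,p)[:,0]+.062,local(S1,p)[:,1]-.052,local(S2,p)[:,1]+.052])
    p=least_squares(f,p,loss="soft_l1",f_scale=.003).x
print(p.round(4),len(F),len(G),len(H),len(S1),len(S2))
for n,Q in zip("FGH",(F,G,H)):
    L=local(Q,p);print(n,np.median(L,0).round(4)); 
L=local(H,p);print("H slope x~y",np.polyfit(L[:,1],L[:,0],1),"x~z",np.polyfit(L[:,2],L[:,0],1))
for S in(S1,S2):
    L=local(S,p);print("S",np.polyfit(L[:,0],L[:,1],1).round(4),L[:,1].min(),L[:,1].max())
L=local(F,p);print("F",np.polyfit(L[:,1],L[:,2],1),np.polyfit(L[:,0],L[:,2],1))
L=local(G,p);print("G",np.polyfit(L[:,1],L[:,2],1),np.polyfit(L[:,0],L[:,2],1))
# side: far wall inner
for q in (p,):
    L=local(C["side"],q);x,y,z=L.T
    for zz in (.01,.02,.03,.04,.05):
        m=(abs(y)<.04)&(abs(z-zz)<.005)&(abs(x)<.03);print("side wall x at",zz,m.sum(),np.percentile(x[m],[10,50,90]).round(4))
    m=(abs(y)<.04)&(abs(x+.085)<.018)&(abs(z-.066)<.01);print("side glass top",np.median(z[m]))
# top: rim inner edge of far wall (lip) profile and glass edge
L=local(C["top"],p);x,y,z=L.T
for a in np.arange(-.125,.03,.005):
    m=(abs(y)<.035)&(abs(x-a)<.0025);print(round(a,3),m.sum(),np.percentile(z[m],[10,50,90]).round(3) if m.sum() else'')
L=local(C["top"],p);m=(abs(L[:,1]+.118)<.03)
x,z=L[m,0],L[m,2];k=abs(z-.066)<.005;print("rest stack top x range",np.percentile(x[k],[2,98]))
np.save("pb.npy",p)
E
```

```text
[ 0.6006 -0.1105  0.0704 -0.0543] 301 482 143 136 143
F [-0.0431  0.     -0.    ]
G [-0.0857 -0.0002  0.0659]
H [-0.0619  0.0005  0.035 ]
H slope x~y [-0.00232299 -0.06200184] x~z [ 0.00095206 -0.06203666]
S [0.0191 0.0528] 0.04451586516698248 0.056306580348805244
S [-0.0143 -0.0526] -0.05690517336171398 -0.04469368564721561
F [-1.10206422e-03  7.85515609e-05] [0.00303894 0.00021026]
G [-0.00470835  0.06597411] [0.01393301 0.06716443]
side wall x at 0.01 14 [0.0079 0.009  0.0214]
side wall x at 0.02 56 [0.0077 0.0135 0.0196]
side wall x at 0.03 13 [0.0077 0.0087 0.0111]
side wall x at 0.04 15 [0.0072 0.008  0.0086]
side wall x at 0.05 23 [0.0075 0.012  0.0196]
side glass top 0.06626292706238317
-0.125 0 
-0.12 5 [0.067 0.069 0.07 ]
-0.115 50 [0.067 0.071 0.073]
-0.11 72 [0.064 0.069 0.073]
-0.105 53 [0.064 0.066 0.069]
-0.1 57 [0.062 0.066 0.068]
-0.095 49 [0.063 0.066 0.07 ]
-0.09 58 [0.063 0.066 0.069]
-0.085 52 [0.062 0.066 0.069]
-0.08 54 [0.064 0.066 0.069]
-0.075 56 [0.063 0.067 0.069]
-0.07 49 [0.063 0.066 0.069]
-0.065 112 [0.012 0.061 0.069]
-0.06 205 [-0.001  0.027  0.061]
-0.055 53 [-0.003  0.     0.004]
-0.05 50 [-0.003 -0.001  0.002]
-0.045 53 [-0.003  0.     0.004]
-0.04 47 [-0.003  0.     0.004]
-0.035 54 [-0.003 -0.     0.002]
-0.03 49 [-0.003 -0.     0.003]
-0.025 51 [-0.003  0.001  0.003]
-0.02 51 [-0.003 -0.     0.003]
-0.015 0 
-0.01 0 
-0.005 0 
0.0 22 [0.068 0.071 0.073]
0.005 124 [0.002 0.04  0.078]
0.01 120 [0.018 0.059 0.082]
0.015 34 [0.015 0.027 0.074]
0.02 20 [0.013 0.02  0.056]
0.025 1 [0.052 0.052 0.052]
rest stack top x range [-0.10774704 -0.04552895]
```

The chamber frame fits consistently. Its origin is (0.6006, -0.1105, 0.0704) with yaw -3.1°. The stack in the chamber spans x -110 to -62 mm, which is 48 mm and makes it glass6, and the one on the rest spans about 62 mm, which makes it glass8. So I need 22 + 38.

These could be mistaken for the blocks I want:

| Object | Top-view pixel | Decision |
|---|---|---|
| 38 mm block | (219,176) | use |
| 22 mm block | (219,219) | use, goes in first |
| 30 mm block | (289,216) | leave |
| 14 mm block | (280,170) | leave |
| Orange decoy | (150,232) | ignore |

I checked the choice in crop0. I'll put 22 in first, against the glass, then slide 38 down the lipped far wall.

```bash
cat > mv.py <<'E'
from ch import *
from workcell import sense
from scipy.spatial.transform import Rotation as Ro, RigidTransform as RT
def down(yaw):  # tool x at yaw (deg), z down
    c,s=np.cos(np.radians(yaw)),np.sin(np.radians(yaw));return np.array([[c,s,0],[s,-c,0],[0,0,-1]]).T.T
def cham():     # tool x=-cham x, y=cham y, z=-cham z
    return R(np.load("pb.npy")[3])@np.diag([-1,1,-1.])
def cl(v): p=np.load("pb.npy");return p[:3]+R(p[3])@np.array(v)
def tool():
    s=sense();q=s["tool_rot"];return np.array(s["tool_pos"]),Ro.from_quat(q,scalar_first=True).as_matrix(),s
def plan(pos,Rm,N,cur=None):
    p,Rc,s=tool() if cur is None else cur+(None,)
    T=RT.from_components(p,Ro.from_matrix(Rc)).inv()*RT.from_components(np.array(pos),Ro.from_matrix(Rm))
    e=T.as_exp_coords()/N
    t=RT.from_exp_coords(e);r=t.rotation.as_rotvec();d=t.translation*100
    print("row x%d:"%N,d.round(2),r.round(3)," total shift cm",(T.translation*100).round(2),"turn",T.rotation.as_rotvec().round(3))
    return np.array(pos),np.array(Rm)
def show():
    p,Rc,s=tool();print("t",round(s["clock"],2),"tcp",p.round(4),"gap",round(s["finger_gap"],4),"F",s["wrist_force"].round(1))
    q=np.load("pb.npy");L=local(p[None],q)[0];F=R(q[3]).T@s["wrist_force"];rv=Ro.from_matrix(cham().T@Rc).as_rotvec()
    print("  chamber: tcp mm",(L*1000).round(1),"F",F.round(1),"rot err",rv.round(3),"q",s["q"].round(2))
E
python3 - <<'E'
from mv import *
show()
a=plan([.474,.308,.150],down(196.8),8)
a=plan([.474,.308,.079],down(196.8),3,a)
E
```

```text
t 0.1 tcp [0.1565 0.5531 0.2308] gap 0.0854 F [0.1 0.1 0.1]
  chamber: tcp mm [-366.7  638.5  347.9] F [0.1 0.1 0.1] rot err [0.049 0.435 0.218] q [ 1.16  0.15  1.44 -0.    1.55 -0.13]
row x8: [-4.1  -2.99  1.01] [-0.    -0.    -0.071]  total shift cm [-37.22 -14.93   8.09] turn [-0.001 -0.    -0.569]
row x3: [-0.    0.    2.37] [0. 0. 0.]  total shift cm [-0.   0.   7.1] turn [0. 0. 0.]
```

```bash
python3 -m pendant '[-4.1,-2.99,1.01,0,0,-0.071,1, -4.1,-2.99,1.01,0,0,-0.071,1, -4.1,-2.99,1.01,0,0,-0.071,1, -4.1,-2.99,1.01,0,0,-0.071,1, -4.1,-2.99,1.01,0,0,-0.071,1, -4.1,-2.99,1.01,0,0,-0.071,1, -4.1,-2.99,1.01,0,0,-0.071,1, -4.1,-2.99,1.01,0,0,-0.071,1, 0,0,0,0,0,0,1, 0,0,0,0,0,0,1]' 60; python3 - <<'E'
from mv import *
show()
plan([.474,.308,.080],down(196.8),4)
E
```

```text
clock: 1.35
tool_pos: [0.4733, 0.3084, 0.1502]
tool_rot: [-0.0, -0.145, 0.989, -0.0]
wrist_force: [1.1, -0.3, -0.8]
finger_gap: 0.0856
t 1.35 tcp [0.4733 0.3084 0.1502] gap 0.0856 F [ 1.1 -0.3 -0.8]
  chamber: tcp mm [-102.1  411.4  135.7] F [ 0.6 -0.3 -1.2] rot err [-0.075  0.433 -0.34 ] q [ 0.44  0.17  1.58  0.    1.39 -1.42]
row x4: [-0.02 -0.02  1.76] [ 0. -0. -0.]  total shift cm [-0.06 -0.06  7.02] turn [ 0.    -0.001 -0.002]
```

Now I'll go down and grip.

```bash
python3 -m pendant '[-0.02,-0.02,1.75,0,0,0,1, -0.02,-0.02,1.75,0,0,0,1, -0.02,-0.02,1.75,0,0,0,1, 0,0,1.75,0,0,0,1, 0,0,0,0,0,0,0.5, 0,0,0,0,0,0,0.2, 0,0,0,0,0,0,0.2, 0,0,0,0,0,0,0.2, 0,0,0,0,0,0,0.2, 0,0,0,0,0,0,0.2]' 60; python3 - <<'E'
from mv import *
show()
from workcell import get_image
im,d=get_image("side")
c=cv2.resize(im[90:230,240:380,::-1],(560,560),interpolation=2);cv2.imwrite("pics/g1.png",(255*(c/255.)**.6).astype(np.uint8))
E
```

```text
clock: 2.6
tool_pos: [0.4748, 0.3083, 0.0813]
tool_rot: [0.001, -0.146, 0.989, 0.0]
wrist_force: [-0.9, 1.7, 6.1]
finger_gap: 0.0295
t 2.6 tcp [0.4748 0.3083 0.0813] gap 0.0295 F [-0.9  1.7  6.1]
  chamber: tcp mm [-129.8  411.4   72.6] F [1.7 1.6 5.9] rot err [-0.076  0.431 -0.341] q [ 0.44  0.23  1.66  0.    1.25 -1.42]
```

View pics/g1.png

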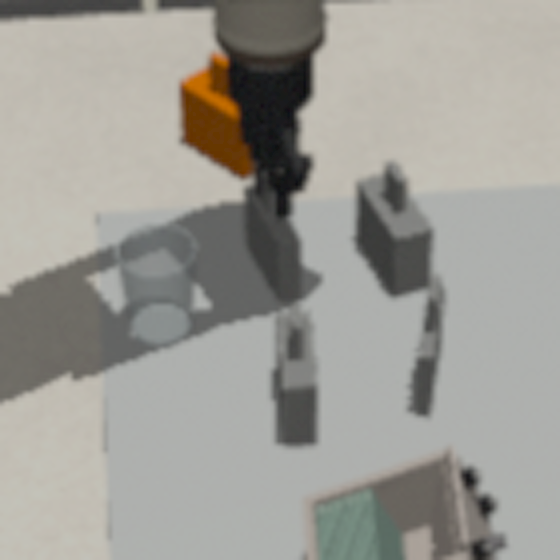

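```bash
python3 - <<'E'
from mv import *
p,Rc,_=tool();p=p+[0,0,.148]
t=cl([-.046,0,.176]);print(t)
plan(t,cham(),12,(p,Rc))
E
```

```text
[ 0.48468657 -0.10419425  0.21047402]
row x12: [ 0.41 -3.43  0.12] [ 0.006 -0.036  0.028]  total shift cm [ 10.94 -39.78   1.86] turn [ 0.076 -0.431  0.341]
```

```bash
python3 -m pendant '[0,0,-2,0,0,0,0.2, 0,0,-4.2,0,0,0,0.2, 0,0,-4.6,0,0,0,0.2, 0,0,-4,0,0,0,0.2, 0.41,-3.43,0.12,0.006,-0.036,0.028,0.2, 0.41,-3.43,0.12,0.006,-0.036,0.028,0.2, 0.41,-3.43,0.12,0.006,-0.036,0.028,0.2, 0.41,-3.43,0.12,0.006,-0.036,0.028,0.2, 0.41,-3.43,0.12,0.006,-0.036,0.028,0.2, 0.41,-3.43,0.12,0.006,-0.036,0.028,0.2]' 60; python3 - <<'E'
from mv import *
show()
t=cl([-.046,0,.176]);plan(t,cham(),6)
E
```

```text
clock: 3.9
tool_pos: [0.4962, 0.1011, 0.2212]
tool_rot: [0.11, -0.061, 0.992, -0.002]
wrist_force: [0.9, 0.2, -1.8]
finger_gap: 0.0292
t 3.9 tcp [0.4962 0.1011 0.2212] gap 0.0292 F [ 0.9  0.2 -1.8]
  chamber: tcp mm [-41.1 205.6 185.6] F [ 0.   0.2 -2. ] rot err [-0.04   0.215 -0.172] q [ 0.05 -0.14  1.76 -0.    1.3  -1.64]
row x6: [ 0.41 -3.41  0.11] [ 0.007 -0.036  0.029]  total shift cm [  3.84 -20.22   0.62] turn [ 0.04  -0.215  0.172]
```

```bash
python3 -m pendant '[0.41,-3.41,0.11,0.007,-0.036,0.029,0.2, 0.41,-3.41,0.11,0.007,-0.036,0.029,0.2, 0.41,-3.41,0.11,0.007,-0.036,0.029,0.2, 0.41,-3.41,0.11,0.007,-0.036,0.029,0.2, 0.41,-3.41,0.11,0.007,-0.036,0.029,0.2, 0.41,-3.41,0.11,0.007,-0.036,0.029,0.2, 0,0,0,0,0,0,0.2, 0,0,0,0,0,0,0.2, 0,0,0,0,0,0,0.2, 0,0,0,0,0,0,0.2]' 60; python3 - <<'E'
from mv import *
from workcell import get_image
show()
t=cl([-.046,0,.176]);plan(t,cham(),1)
for n in("side","top"):
    im,d=get_image(n);np.savez(n+"1.npz",im=im,d=d)
im=np.load("side1.npz")["im"];c=cv2.resize(im[140:300,250:410,::-1],(600,600),interpolation=2);cv2.imwrite("pics/h1.png",(255*(c/255.)**.6).astype(np.uint8))
P=cloud("side",np.load("side1.npz")["d"]);L=local(P.reshape(-1,3),np.load("pb.npy")).reshape(P.shape)
x,y,z=np.moveaxis(L,-1,0)
m=(z>.09)&(z<.17)&(abs(y)<.055)&(x>-.08)&(x<-.01)
Q=L[m];print(m.sum(),np.percentile(Q,[2,50,98],0).round(4))
E
```

```text
clock: 5.15
tool_pos: [0.4849, -0.1025, 0.2104]
tool_rot: [0.216, 0.027, 0.976, -0.007]
wrist_force: [0.8, -0.6, -2.2]
finger_gap: 0.029
t 5.15 tcp [ 0.4849 -0.1025  0.2104] gap 0.029 F [ 0.8 -0.6 -2.2]
  chamber: tcp mm [-45.9   1.7 175.9] F [-0.2 -0.5 -2.3] rot err [0.002 0.    0.   ] q [-0.48 -0.29  1.95  0.2   1.09 -2.05]
row x1: [ 0.01 -0.17 -0.01] [-0.002 -0.    -0.   ]  total shift cm [ 0.01 -0.17 -0.01] turn [-0.002 -0.    -0.   ]
365 [[-0.0561 -0.0446  0.096 ]
 [-0.036  -0.0251  0.139 ]
 [-0.0337  0.0434  0.1694]]
```

View pics/h1.png

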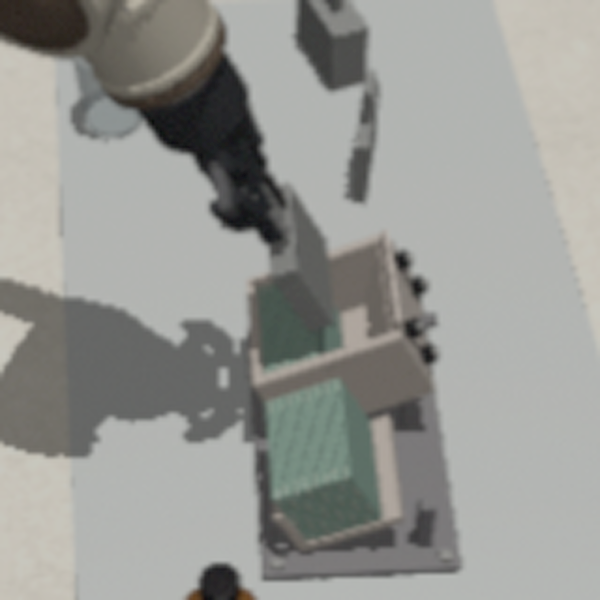

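The block hangs squarely above the open gap in crop h1. Its bottom edge is near crop (328,330), clear of the glass edge. I'll lower it partway.

```bash
python3 -m pendant '[0,-0.09,0.6,-0.002,0,0,0.2, 0,0,1,0,0,0,0.2, 0,0,1,0,0,0,0.2, 0,0,1,0,0,0,0.2, 0,0,1,0,0,0,0.2, 0,0,1,0,0,0,0.2, 0,0,1,0,0,0,0.2, 0,0,0.8,0,0,0,0.2, 0,0,0.6,0,0,0,0.2, 0,0,0,0,0,0,0.2]' 60; python3 -c "
from mv import *
show()"
```

```text
clock: 6.5
tool_pos: [0.5184, -0.1059, 0.1374]
tool_rot: [0.216, 0.027, 0.976, -0.006]
wrist_force: [-0.7, -0.2, -1.3]
finger_gap: 0.029
t 6.5 tcp [ 0.5184 -0.1059  0.1374] gap 0.029 F [-0.7 -0.2 -1.3]
  chamber: tcp mm [-46.3   0.2  95.5] F [-1.2 -0.2 -0.9] rot err [-0.     0.001  0.001] q [-0.45 -0.16  2.    0.21  0.9  -2.06]
```

```bash
python3 -m pendant '[0.1,0,0.3,0,0,0,0.2, 0.1,0,0.3,0,0,0,0.2, 0.1,0,0.2,0,0,0,0.2, 0.1,0,0.2,0,0,0,0.2, 0,0,0.1,0,0,0,0.2, 0,0,0.1,0,0,0,0.2, 0,0,0.1,0,0,0,0.2, 0,0,0,0,0,0,0.2, 0,0,0,0,0,0,0.2, 0,0,0,0,0,0,0.2]' 60; python3 -c "
from mv import *
show()"
```

```text
clock: 7.75
tool_pos: [0.5203, -0.106, 0.1244]
tool_rot: [0.216, 0.027, 0.976, -0.006]
wrist_force: [-0.7, -0.0, -2.1]
finger_gap: 0.0287
t 7.75 tcp [ 0.5203 -0.106   0.1244] gap 0.0287 F [-0.7 -0.  -2.1]
  chamber: tcp mm [-50.    0.1  82.9] F [-1.5 -0.1 -1.6] rot err [0.    0.    0.001] q [-0.45 -0.14  2.01  0.21  0.87 -2.07]
```

Bottom is about 1.6 mm above the floor with no contact yet. I'll feel for the floor, then the glass.

```bash
python3 -m pendant '[0,0,0.05,0,0,0,0.2, 0,0,0.05,0,0,0,0.2, 0,0,0.05,0,0,0,0.2, 0.05,0,0.05,0,0,0,0.2, 0.05,0,0.0,0,0,0,0.2, 0.05,0,0,0,0,0,0.2, 0,0,0,0,0,0,0.2, 0,0,0,0,0,0,0.2, 0,0,0,0,0,0,0.2, 0,0,0,0,0,0,0.2]' 60; python3 -c "
from mv import *
show()"
```

```text
clock: 9.0
tool_pos: [0.5205, -0.1061, 0.1232]
tool_rot: [0.217, 0.027, 0.976, -0.006]
wrist_force: [-4.1, 2.0, 10.2]
finger_gap: 0.0291
t 9.0 tcp [ 0.5205 -0.1061  0.1232] gap 0.0291 F [-4.1  2.  10.2]
  chamber: tcp mm [-50.4   0.   81.7] F [ 0.5  1.7 11. ] rot err [ 0.001 -0.002  0.001] q [-0.45 -0.14  2.02  0.21  0.87 -2.07]
```

```bash
python3 -m pendant '[0,0,-0.1,0,0,0,0.2, 0.1,0,0,0,0,0,0.2, 0.05,0,0,0,0,0,0.2, 0.05,0,0,0,0,0,0.2, 0,0,0,0,0,0,0.2, 0,0,0,0,0,0,0.2, 0,0,0,0,0,0,0.2, 0,0,0,0,0,0,0.2, 0,0,0,0,0,0,0.2, 0,0,0,0,0,0,0.2]' 60; python3 -c "
from mv import *
show()"
```

```text
clock: 10.25
tool_pos: [0.519, -0.1061, 0.1233]
tool_rot: [0.218, 0.027, 0.976, -0.006]
wrist_force: [12.5, 3.0, 0.8]
finger_gap: 0.0287
t 10.25 tcp [ 0.519  -0.1061  0.1233] gap 0.0287 F [12.5  3.   0.8]
  chamber: tcp mm [-51.7   0.   82.5] F [11.5  3.6 -4.5] rot err [ 0.001 -0.004  0.001] q [-0.45 -0.14  2.02  0.22  0.86 -2.07]
```

```bash
python3 -m pendant '[-0.05,0,0.1,0,0,0,0.2, 0,0,0.05,0,0,0,0.2, 0,0,0,0,0,0,0.2, 0,0,0,0,0,0,0.7, 0,0,0,0,0,0,1, 0,0,0,0,0,0,1, 0,0,0,0,0,0,1, 0,0,-2,0,0,0,1, 0,0,-4,0,0,0,1, 0,0,-5,0,0,0,1]' 60; python3 - <<'E'
from mv import *
from workcell import get_image
show()
for n in("side","top"):
    im,d=get_image(n);np.savez(n+"2.npz",im=im,d=d)
im=np.load("side2.npz")["im"];c=cv2.resize(im[140:300,250:410,::-1],(600,600),interpolation=2);cv2.imwrite("pics/h2.png",(255*(c/255.)**.6).astype(np.uint8))
im=np.load("top2.npz")["im"];c=cv2.resize(im[145:265,335:455,::-1],(600,600),interpolation=2);cv2.imwrite("pics/h3.png",(255*(c/255.)**.6).astype(np.uint8))
a=plan([.586,.309,.160],down(197.0),12)
E
```

```text
clock: 11.5
tool_pos: [0.4714, -0.1031, 0.2209]
tool_rot: [0.216, 0.027, 0.976, -0.005]
wrist_force: [0.1, -1.0, 1.4]
finger_gap: 0.0854
t 11.5 tcp [ 0.4714 -0.1031  0.2209] gap 0.0854 F [ 0.1 -1.   1.4]
  chamber: tcp mm [-53.7   0.4 191.1] F [ 0.8 -0.9  1.2] rot err [-0.001  0.002  0.001] q [-0.5  -0.33  1.96  0.2   1.12 -2.07]
row x12: [-1.16  3.35  0.8 ] [-0.007  0.036 -0.029]  total shift cm [-5.4  41.88  9.7 ] turn [-0.081  0.437 -0.346]
```

View pics/h2.png

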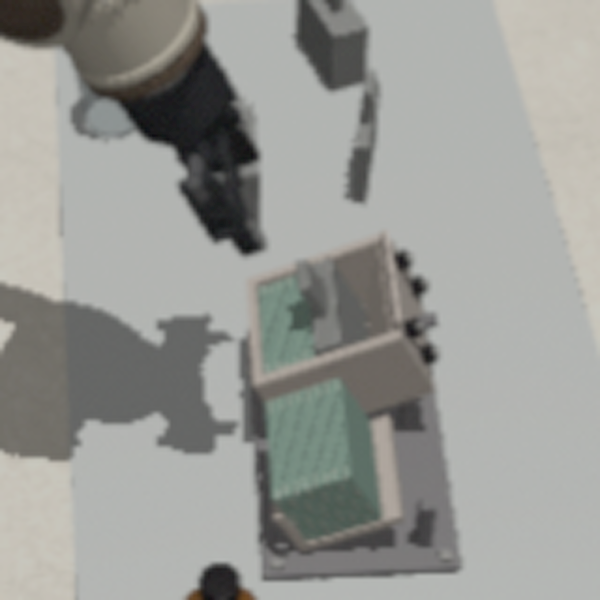

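View pics/h3.png

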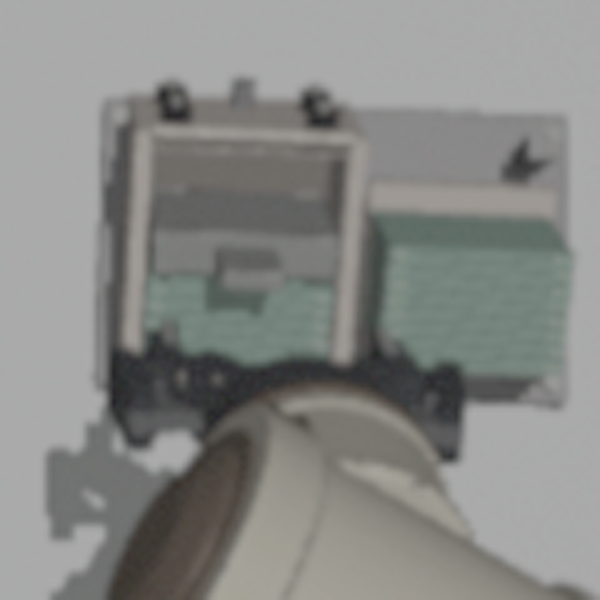

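Block22 stands against the glass with its tab up (h3, slab top at about (245,255)) and is central in width. Now for block38.

```bash
python3 -m pendant '[-1.16,3.35,0.8,-0.007,0.036,-0.029,1, -1.16,3.35,0.8,-0.007,0.036,-0.029,1, -1.16,3.35,0.8,-0.007,0.036,-0.029,1, -1.16,3.35,0.8,-0.007,0.036,-0.029,1, -1.16,3.35,0.8,-0.007,0.036,-0.029,1, -1.16,3.35,0.8,-0.007,0.036,-0.029,1, -1.16,3.35,0.8,-0.007,0.036,-0.029,1, -1.16,3.35,0.8,-0.007,0.036,-0.029,1, -1.16,3.35,0.8,-0.007,0.036,-0.029,1, -1.16,3.35,0.8,-0.007,0.036,-0.029,1]' 60; python3 - <<'E'
from mv import *
show()
a=plan([.586,.309,.160],down(197.0),3)
E
```

```text
clock: 12.85
tool_pos: [0.5781, 0.24, 0.1704]
tool_rot: [0.036, -0.121, 0.992, 0.002]
wrist_force: [-0.0, -0.7, 0.3]
finger_gap: 0.0852
t 12.85 tcp [0.5781 0.24   0.1704] gap 0.0852 F [-0.  -0.7  0.3]
  chamber: tcp mm [  4.7 348.7 108.2] F [ 0.1 -0.7  0.2] rot err [-0.07   0.362 -0.29 ] q [ 0.27  0.24  1.46 -0.01  1.37 -1.54]
row x3: [-0.83  2.16  0.38] [-0.002  0.024 -0.018]  total shift cm [-2.34  6.52  1.18] turn [-0.007  0.071 -0.054]
```

```bash
python3 -m pendant '[-0.83,2.16,0.38,-0.002,0.024,-0.018,1, -0.83,2.16,0.38,-0.002,0.024,-0.018,1, -0.83,2.16,0.38,-0.002,0.024,-0.018,1, 0,0,0,0,0,0,1, 0,0,0,0,0,0,1, 0,0,0,0,0,0,1, 0,0,0,0,0,0,1, 0,0,0,0,0,0,1, 0,0,0,0,0,0,1, 0,0,0,0,0,0,1]' 80; python3 - <<'E'
from mv import *
show()
a=plan([.586,.309,.080],down(197.0),4)
E
```

```text
clock: 14.1
tool_pos: [0.586, 0.3078, 0.1609]
tool_rot: [0.0, -0.147, 0.989, -0.0]
wrist_force: [-0.6, 0.2, -0.6]
finger_gap: 0.0854
t 14.1 tcp [0.586  0.3078 0.1609] gap 0.0854 F [-0.6  0.2 -0.6]
  chamber: tcp mm [  4.5 416.8  97.8] F [-0.8  0.1 -0.2] rot err [-0.075  0.431 -0.344] q [ 0.37  0.36  1.32 -0.    1.46 -1.5 ]
row x4: [-0.01  0.03  2.02] [-0.  0. -0.]  total shift cm [-0.03  0.13  8.09] turn [-0.001  0.001 -0.001]
```

```bash
python3 -m pendant '[0,0.03,2,0,0,0,1, 0,0.03,2,0,0,0,1, 0,0.03,2,0,0,0,1, 0,0.03,2,0,0,0,1, 0,0,0,0,0,0,0.5, 0,0,0,0,0,0,0.2, 0,0,0,0,0,0,0.2, 0,0,0,0,0,0,0.2, 0,0,0,0,0,0,0.2, 0,0,0,0,0,0,0.2]' 80; python3 - <<'E'
from mv import *
show()
p,Rc,_=tool();p=p+[0,0,.15]
t=cl([-.023,0,.186]);print(t)
plan(t,cham(),14,(p,Rc))
E
```

```text
clock: 15.35
tool_pos: [0.5862, 0.3089, 0.082]
tool_rot: [0.001, -0.147, 0.989, -0.0]
wrist_force: [-0.3, -2.3, 5.1]
finger_gap: 0.0287
t 15.35 tcp [0.5862 0.3089 0.082 ] gap 0.0287 F [-0.3 -2.3  5.1]
  chamber: tcp mm [-28.7 418.   26.2] F [ 2.  -2.3  4.7] rot err [-0.076  0.429 -0.344] q [ 0.37  0.41  1.41 -0.    1.31 -1.5 ]
[ 0.50128101 -0.10509554  0.22925732]
row x14: [ 1.   -2.86 -0.15] [ 0.005 -0.031  0.025]  total shift cm [ 20.17 -37.14   0.26] turn [ 0.076 -0.429  0.344]
```

```bash
python3 -m pendant '[0,0,-2,0,0,0,0.2, 0,0,-4.2,0,0,0,0.2, 0,0,-4.8,0,0,0,0.2, 0,0,-4,0,0,0,0.2, 1,-2.86,-0.15,0.005,-0.031,0.025,0.2, 1,-2.86,-0.15,0.005,-0.031,0.025,0.2, 1,-2.86,-0.15,0.005,-0.031,0.025,0.2, 1,-2.86,-0.15,0.005,-0.031,0.025,0.2, 1,-2.86,-0.15,0.005,-0.031,0.025,0.2, 1,-2.86,-0.15,0.005,-0.031,0.025,0.2]' 80; python3 - <<'E'
from mv import *
show()
t=cl([-.023,0,.186]);plan(t,cham(),8)
E
```

```text
clock: 16.6
tool_pos: [0.5659, 0.1274, 0.2382]
tool_rot: [0.095, -0.072, 0.993, -0.002]
wrist_force: [0.6, -0.2, -2.8]
finger_gap: 0.0286
t 16.6 tcp [0.5659 0.1274 0.2382] gap 0.0286 F [ 0.6 -0.2 -2.8]
  chamber: tcp mm [ 27.8 235.7 172.1] F [-0.6 -0.1 -2.8] rot err [-0.045  0.244 -0.193] q [ 0.09  0.03  1.56 -0.01  1.35 -1.62]
row x8: [ 0.97 -2.86 -0.14] [ 0.006 -0.03   0.024]  total shift cm [  9.77 -22.08  -0.6 ] turn [ 0.045 -0.244  0.193]
```

```bash
python3 -m pendant '[0.97,-2.86,-0.7,0.006,-0.03,0.024,0.2, 0.97,-2.86,-0.7,0.006,-0.03,0.024,0.2, 0.97,-2.86,-0.14,0.006,-0.03,0.024,0.2, 0.97,-2.86,-0.14,0.006,-0.03,0.024,0.2, 0.97,-2.86,-0.14,0.006,-0.03,0.024,0.2, 0.97,-2.86,-0.14,0.006,-0.03,0.024,0.2, 0.97,-2.86,-0.14,0.006,-0.03,0.024,0.2, 0.97,-2.86,-0.14,0.006,-0.03,0.024,0.2, 0,0,0,0,0,0,0.2, 0,0,0,0,0,0,0.2]' 80; python3 - <<'E'
from mv import *
from workcell import get_image
show()
t=cl([-.0215,0,.186]);plan(t,cham(),1)
for n in("side","top"):
    im,d=get_image(n);np.savez(n+"3.npz",im=im,d=d)
im=np.load("side3.npz")["im"];c=cv2.resize(im[140:300,250:410,::-1],(600,600),interpolation=2);cv2.imwrite("pics/h4.png",(255*(c/255.)**.6).astype(np.uint8))
P=cloud("side",np.load("side3.npz")["d"]);L=local(P.reshape(-1,3),np.load("pb.npy"))
x,y,z=L.T
# -y end face of held slab (side camera sees it): x-extents
m=(z>.12)&(z<.18)&(abs(y+.045)<.006)&(x>-.09)&(x<.05)
print("end face",m.sum(),np.percentile(L[m],[3,50,97],0).round(4))
m=(z>.12)&(z<.18)&(abs(y)<.035)&(x>-.03)&(x<.03)
print("far face",m.sum(),np.percentile(L[m],[3,50,97],0).round(4))
P=cloud("top",np.load("top2.npz")["d"]);L=local(P.reshape(-1,3),np.load("pb.npy"));x,y,z=L.T
m=(abs(z-.075)<.006)&(abs(y)<.044)&(x>-.07)&(x<-.01);print("block22 top in chamber",m.sum(),np.percentile(L[m],[3,50,97],0).round(4))
E
```

```text
clock: 17.85
tool_pos: [0.5, -0.1042, 0.2404]
tool_rot: [0.214, 0.026, 0.976, -0.008]
wrist_force: [-0.2, 0.3, -3.3]
finger_gap: 0.0286
t 17.85 tcp [ 0.5    -0.1042  0.2404] gap 0.0286 F [-0.2  0.3 -3.3]
  chamber: tcp mm [-19.5   0.8 196.6] F [-1.6  0.3 -2.9] rot err [ 0.003  0.005 -0.002] q [-0.46 -0.27  1.87  0.18  1.14 -2.02]
row x1: [ 0.19 -0.07  1.06] [-0.003 -0.005  0.002]  total shift cm [ 0.19 -0.07  1.06] turn [-0.003 -0.005  0.002]
end face 189 [[-0.035  -0.0466  0.1232]
 [-0.0161 -0.0435  0.1518]
 [ 0.0006 -0.04    0.1779]]
far face 119 [[-1.000e-04 -3.150e-02  1.213e-01]
 [ 1.000e-03 -1.000e-03  1.498e-01]
 [ 2.000e-03  3.140e-02  1.789e-01]]
block22 top in chamber 268 [[-0.0614 -0.0418  0.07  ]
 [-0.0468  0.0046  0.0749]
 [-0.0391  0.0421  0.0797]]
```

View pics/h4.png

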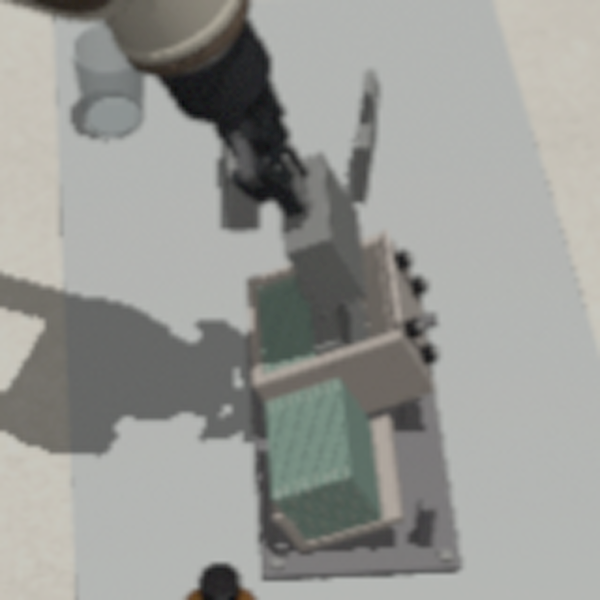

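Block38 is aligned: its far face is at x≈0–1 mm, and block22's far face is at about -39.5 mm. I'll lower it slowly into the lip, checking forces at each step.

```bash
python3 -m pendant '[0.0,-0.07,0.6,-0.003,-0.005,0.002,0.2, 0,0,0.8,0,0,0,0.2, 0,0,0.8,0,0,0,0.2, 0,0,0.5,0,0,0,0.2, 0,0,0.4,0,0,0,0.2, 0,0,0.3,0,0,0,0.2, 0,0,0.3,0,0,0,0.2, 0,0,0,0,0,0,0.2, 0,0,0,0,0,0,0.2, 0,0,0,0,0,0,0.2]' 80; python3 - <<'E'
from mv import *
show()
E
```

```text
clock: 19.2
tool_pos: [0.5155, -0.106, 0.2061]
tool_rot: [0.216, 0.026, 0.976, -0.006]
wrist_force: [-0.0, 0.1, -2.5]
finger_gap: 0.0288
t 19.2 tcp [ 0.5155 -0.106   0.2061] gap 0.0288 F [-0.   0.1 -2.5]
  chamber: tcp mm [-19.9  -0.2 159. ] F [-1.1  0.1 -2.2] rot err [ 0. -0. -0.] q [-0.45 -0.22  1.91  0.19  1.05 -2.03]
```

```bash
python3 -m pendant '[0,0,0.2,0,0,0,0.2, 0,0,0.2,0,0,0,0.2, 0,0,0.2,0,0,0,0.2, 0,0,0.2,0,0,0,0.2, 0,0,0.2,0,0,0,0.2, 0,0,0.2,0,0,0,0.2, 0,0,0,0,0,0,0.2, 0,0,0,0,0,0,0.2, 0,0,0,0,0,0,0.2, 0,0,0,0,0,0,0.2]' 80; python3 - <<'E'
from mv import *
show()
E
```

```text
clock: 20.45
tool_pos: [0.5205, -0.1063, 0.1949]
tool_rot: [0.216, 0.026, 0.976, -0.006]
wrist_force: [-1.2, -0.1, -4.6]
finger_gap: 0.0282
t 20.45 tcp [ 0.5205 -0.1063  0.1949] gap 0.0282 F [-1.2 -0.1 -4.6]
  chamber: tcp mm [-2.010e+01 -1.000e-01  1.467e+02] F [-3.  -0.1 -3.7] rot err [ 0.  0. -0.] q [-0.45 -0.2   1.91  0.19  1.03 -2.03]
```

```bash
python3 -m pendant '[0,0,0.3,0,0,0,0.2, 0,0,0.4,0,0,0,0.2, 0,0,0.4,0,0,0,0.2, 0,0,0.4,0,0,0,0.2, 0,0,0.4,0,0,0,0.2, 0,0,0.4,0,0,0,0.2, 0,0,0.4,0,0,0,0.2, 0,0,0.3,0,0,0,0.2, 0,0,0,0,0,0,0.2, 0,0,0,0,0,0,0.2]' 80; python3 - <<'E'
from mv import *
show()
E
```

```text
clock: 21.7
tool_pos: [0.5331, -0.1069, 0.1675]
tool_rot: [0.216, 0.026, 0.976, -0.006]
wrist_force: [-1.9, 0.5, -5.7]
finger_gap: 0.0289
t 21.7 tcp [ 0.5331 -0.1069  0.1675] gap 0.0289 F [-1.9  0.5 -5.7]
  chamber: tcp mm [-2.020e+01 -1.000e-01  1.166e+02] F [-4.1  0.4 -4.3] rot err [-0.     0.001 -0.   ] q [-0.43 -0.15  1.93  0.19  0.96 -2.03]
```

```bash
python3 -m pendant '[0,0,0.3,0,0,0,0.2, 0.02,0,0.4,0,0,0,0.2, 0.02,0,0.4,0,0,0,0.2, 0,0,0.4,0,0,0,0.2, 0,0,0.4,0,0,0,0.2, 0,0,0.4,0,0,0,0.2, 0,0,0.3,0,0,0,0.2, 0,0,0.3,0,0,0,0.2, 0,0,0,0,0,0,0.2, 0,0,0,0,0,0,0.2]' 80; python3 - <<'E'
from mv import *
show()
E
```

```text
clock: 22.95
tool_pos: [0.545, -0.1076, 0.1413]
tool_rot: [0.216, 0.026, 0.976, -0.006]
wrist_force: [-3.2, 0.6, -6.5]
finger_gap: 0.029
t 22.95 tcp [ 0.545  -0.1076  0.1413] gap 0.029 F [-3.2  0.6 -6.5]
  chamber: tcp mm [-20.5  -0.1  87.7] F [-5.7  0.4 -4.5] rot err [ 0.  0. -0.] q [-0.42 -0.1   1.94  0.2   0.9  -2.03]
```

```bash
python3 -m pendant '[0,0,0.2,0,0,0,0.2, 0,0,0.15,0,0,0,0.2, 0,0,0.1,0,0,0,0.2, 0,0,0.1,0,0,0,0.2, 0,0,0.05,0,0,0,0.2, 0,0,0.05,0,0,0,0.2, 0,0,0.05,0,0,0,0.2, 0,0,0,0,0,0,0.2, 0,0,0,0,0,0,0.2, 0,0,0,0,0,0,0.2]' 80; python3 - <<'E'
from mv import *
show()
E
```

```text
clock: 24.2
tool_pos: [0.5474, -0.1079, 0.1364]
tool_rot: [0.216, 0.026, 0.976, -0.006]
wrist_force: [-36.7, 2.3, 24.4]
finger_gap: 0.0288
t 24.2 tcp [ 0.5474 -0.1079  0.1364] gap 0.0288 F [-36.7   2.3  24.4]
  chamber: tcp mm [-20.3  -0.3  82.3] F [-23.    0.3  37.7] rot err [ 0.001  0.    -0.001] q [-0.42 -0.09  1.95  0.2   0.89 -2.03]
```

Floor contact is at TCP z 82.3, against a home value of 82.0. I'll relax the force, release and withdraw.

```bash
python3 -m pendant '[0.05,0,-0.1,0,0,0,0.2, 0,0,0,0,0,0,0.2, 0,0,0,0,0,0,0.2, 0,0,0,0,0,0,0.7, 0,0,0,0,0,0,1, 0,0,0,0,0,0,1, 0,0,0,0,0,0,1, 0,0,-2,0,0,0,1, 0,0,-4,0,0,0,1, 0,0,-5,0,0,0,1]' 60; python3 - <<'E'
from mv import *
show()
E
python3 -m pendant '[0,0,-4,0,0,0,1, 5,0,-2,0,0,0,1, 5,0,0,0,0,0,1, 5,0,0,0,0,0,1, 0,0,0,0,0,0,1, 0,0,0,0,0,0,1, 0,0,0,0,0,0,1, 0,0,0,0,0,0,1, 0,0,0,0,0,0,1, 0,0,0,0,0,0,1]'
python3 - <<'E'
from mv import *
from workcell import get_image
show()
for n in("side","top"):
    im,d=get_image(n);np.savez(n+"4.npz",im=im,d=d)
im=np.load("side4.npz")["im"];c=cv2.resize(im[120:330,245:395,::-1],(429,600),interpolation=2);cv2.imwrite("pics/h5.png",(255*(c/255.)**.6).astype(np.uint8))
im=np.load("top4.npz")["im"];c=cv2.resize(im[140:290,180:510,::-1],(800,364),interpolation=2);cv2.imwrite("pics/h6.png",(255*(c/255.)**.6).astype(np.uint8))
for n in("side","top"):
    P=cloud(n,np.load(n+"4.npz")["d"]);L=local(P.reshape(-1,3),np.load("pb.npy"));x,y,z=L.T
    for nm,a,b in(("22",-.061,-.041),("38",-.037,-.003)):
        m=(abs(z-.075)<.012)&(abs(y)<.043)&(abs(y)>.018)&(x>a)&(x<b);print(n,nm,"slab top",m.sum(),np.percentile(L[m],[5,50,95],0).round(4))
        m=(abs(z-.115)<.01)&(abs(y)<.03)&(x>a)&(x<b);print(n,nm,"tab top",m.sum(),np.percentile(L[m],[5,50,95],0).round(4) if m.sum() else '')
E
```

```text
clock: 25.45
tool_pos: [0.5, -0.105, 0.2358]
tool_rot: [0.216, 0.026, 0.976, -0.006]
wrist_force: [-0.3, 0.1, 1.0]
finger_gap: 0.0853
t 25.45 tcp [ 0.5    -0.105   0.2358] gap 0.0853 F [-0.3  0.1  1. ]
  chamber: tcp mm [-21.4   0.  192.5] F [0.2 0.1 1. ] rot err [-0.     0.001 -0.   ] q [-0.47 -0.27  1.88  0.19  1.13 -2.03]
clock: 26.7
tool_pos: [0.3398, -0.0964, 0.2264]
tool_rot: [0.216, 0.026, 0.976, -0.006]
wrist_force: [0.7, -0.7, 0.2]
finger_gap: 0.0847
t 26.7 tcp [ 0.3398 -0.0964  0.2264] gap 0.0847 F [ 0.7 -0.7  0.2]
  chamber: tcp mm [-1.708e+02 -1.000e-01  2.517e+02] F [ 0.7 -0.7 -0.1] rot err [-0.  0. -0.] q [-0.76 -0.67  2.13  0.29  1.35 -2.3 ]
side 22 slab top 68 [[-0.0594 -0.042   0.0704]
 [-0.0495 -0.0257  0.0759]
 [-0.0424  0.0384  0.0791]]
side 22 tab top 41 [[-0.0559 -0.0159  0.1063]
 [-0.049  -0.0038  0.1142]
 [-0.0457  0.014   0.1177]]
side 38 slab top 115 [[-0.0337 -0.042   0.0707]
 [-0.016  -0.0245  0.0757]
 [-0.0045  0.0401  0.0786]]
side 38 tab top 39 [[-0.0249 -0.0154  0.1057]
 [-0.0199 -0.0044  0.1143]
 [-0.0151  0.0143  0.1177]]
top 22 slab top 154 [[-0.0591 -0.0415  0.0714]
 [-0.0511 -0.0001  0.0755]
 [-0.0415  0.0403  0.0793]]
top 22 tab top 67 [[-0.0551 -0.0137  0.1076]
 [-0.05    0.0003  0.1147]
 [-0.0456  0.014   0.1192]]
top 38 slab top 278 [[-0.0347 -0.0403  0.0711]
 [-0.0194  0.0184  0.0757]
 [-0.004   0.0402  0.0799]]
top 38 tab top 66 [[-2.520e-02 -1.380e-02  1.068e-01]
 [-2.020e-02 -1.000e-04  1.158e-01]
 [-1.560e-02  1.380e-02  1.191e-01]]
```

View pics/h5.png

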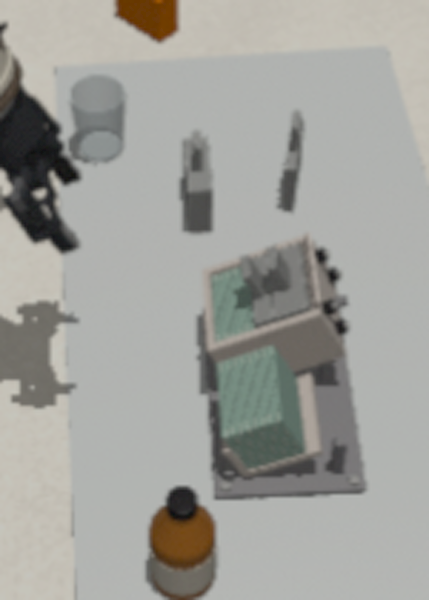

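View pics/h6.png

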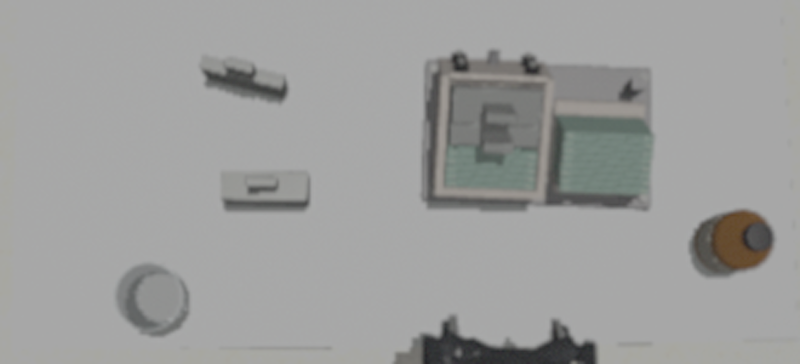

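Both slabs are home: tops at z≈75.6 mm, tabs central, x≈-50.5 and -20. The other two blocks, the bottle and the beaker stand as before. Joint 2 sits near its range limit, so I'll back away from that first and then hand in.

```bash
python3 -m pendant '[-2,0,-1,0,0,0,1, -2,0,-1,0,0,0,1, -1,0,-1,0,0,0,1, 0,0,0,0,0,0,1, 0,0,0,0,0,0,1, 0,0,0,0,0,0,1, 0,0,0,0,0,0,1, 0,0,0,0,0,0,1, 0,0,0,0,0,0,1, 0,0,0,0,0,0,1]'; python3 - <<'E'
from mv import *
show()
from workcell import close_job
print(close_job())
E
```

```text
clock: 28.05
tool_pos: [0.3723, -0.0982, 0.2748]
tool_rot: [0.216, 0.026, 0.976, -0.006]
wrist_force: [-0.2, -0.5, 0.2]
finger_gap: 0.0851
t 28.05 tcp [ 0.3723 -0.0982  0.2748] gap 0.0851 F [-0.2 -0.5  0.2]
  chamber: tcp mm [-1.208e+02 -2.000e-01  2.818e+02] F [-0.1 -0.5  0.2] rot err [ 0.  0. -0.] q [-0.68 -0.58  2.    0.25  1.37 -2.2 ]
the job is handed in; nothing more can be done
None
```

I packed the 22 mm and 38 mm blocks into the chamber and handed the job in at about 28 s. The chamber held the 6-plate stack (measured 48 mm thick, so a 62 mm gap). I put the 22 mm block in first, against the glass, then slid the 38 mm block down along the far wall. The highest wrist force I saw was about 44 N, when the 38 mm block touched the floor.

- **Fit:** In the last pictures both cameras put the slab tops at about 75.5–76 mm above the chamber floor, against 75 mm for fully home. The 22 mm block is centred about 50 mm from the far wall and the 38 mm block about 20 mm, both with tabs up.
- **Sideways position:** The cameras disagreed slightly. The top view puts the blocks within 0.5 mm of centre. The side view puts the tabs about 4 mm off, which I put down to its slanting angle; either is inside the 10 mm limit.
- **Everything else:** The 14 mm and 30 mm blocks are still standing on the bench. The bottle and beaker look undisturbed in the pictures, though I did not re-measure them.
- **Joint 2:** It came close to its range limit (-0.67 against -0.68) while I was clearing the view, so I moved it away before handing in.

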